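# Brush out the flux pot and hang the brush in its own holder

### The job

Scrub out the steel flux pot with the long brush that stands in it: two full strokes, each time drawing the brush up until its bristles come to the pot's rim and pushing it back down to the bottom. Then hang the brush by its collar in its own holder on the tool rail, the one whose label shows a brush, and let go of it only once it rests there, never in mid-air. Leave the pot standing upright where it is and do not disturb the other tools and things on the bench.

Things in the scene. Friction and masses are not known exactly. Their poses are not given: they have to be found in the camera images.
- brush: Round pot brush, 200 mm long, about 100 g, standing loose and upright in the flux pot at the start, bristles down, on its flat foot. Origin: centre of its foot; z runs up the brush to the handle's top. Head 60 mm long: soft bristles 66 mm across that give way freely, round a stiff core 44 mm across. Then a bare steel stem 8 mm across from 60 to 120 mm. Round about its axis: its yaw means nothing.
- brush_collar (a point): Centre of the underside of the brush's wooden collar, on its axis 120 mm above the foot: the face that rests on the holder. The collar is 32 mm across and 6 mm thick.
- brush_handle (a point): Middle of the brush's round wooden handle, on its axis 163 mm above the foot. The handle is 24 mm across and runs from the collar (126 mm) to the top end (200 mm); it is gripped from above.
- flux_pot: Open round steel pot, empty, 74 mm outside, 68 mm inside, 100 mm high, floor 5 mm thick (95 mm deep), 0.45 kg, standing loose on the bench. Origin: centre of its underside; z up. Its lid lies beside it.
- brush_holder: The brush's own holder: a grey fork on the tool rail with a flat white label behind it showing a dark outline of a brush (handle, thin stem, wide striped head). Origin: seat point on the fork's top face, 160 mm above the bench, midway between the prongs, where the hung brush's collar underside centre comes. z up, x from the slot's open mouth inward to the rail, y along the rail.
- brush_holder_mouth (a point): Mouth of the brush holder's slot, level with the fork's top, 26 mm in front of the seat (x = -26 mm). Slot 18 mm wide, ends at x = +11 mm. Prongs 14 mm wide, 6 mm thick, with a lip 6 mm high at the tips (x = -26 to -20 mm) which the collar passes over. Open below to the bench: the stem enters at the mouth with the bristle head under the fork, lowered first some 75 mm or more in front of the seat.
- tool_rail: Aluminium rail on two posts, 430 mm long, fixed; x across it (away from the slots' mouths), y along it. Origin on the bench under its middle. Four forks, alike but for the label, are clipped on it side by side about 95 mm apart in an order that changes; their seats lie 62 mm in front of the rail's middle. Two hold tools; the brush's and the pliers' are empty. Labels: 54 x 74 mm, flat.
- pliers_holder: Empty fork of the same shape for the pliers, label with the outline of open pliers; origin and axes as for brush_holder. Not the brush's place.
- screwdriver: Screwdriver, 191 mm, black handle 26 mm across, hanging in its own fork; its handle stands up to 86 mm above the fork. Origin at the tip of its blade. Leave alone.
- solder_pump: Desoldering pump, 184 mm, aluminium, with a flange, hanging in its own fork, its plunger knob 64 mm above the fork. Origin at the tip of its nozzle. Leave alone.
- pliers: Pliers, 160 mm long, 16 mm high, lying on the bench in front of the rail. Origin near the joint, on the bench. Leave alone.
- pot_lid: The pot's steel lid, 78 mm across, 20 mm high over its knob, lying on the bench near the pot on the rail's side. Origin: centre of its underside. Leave alone.
- cleaner_bottle: Closed amber bottle, 60 mm across, 145 mm high, standing beyond the pot. Origin: centre of its underside. Leave alone.
- multimeter: Black multimeter, 175 x 85 x 45 mm, lying on the bench on the right. Origin: centre of its underside. Leave alone.
- solder_reel: Reel of solder, 62 mm across, 48 mm high, standing on the bench on the right, nearer the robot than the rail. Origin: centre of its underside. Leave alone.
Mind the look-alikes: they are no part of the job. Of the things that look like the flux_pot, take the one that is farthest from the robot's base at the start.

How it is judged:
By the outcome, as a careful person would: the job done as asked, in the order asked, and still so for the second after the job is handed in, with the robot touching nothing.
It also fails if it takes over 56 s, if anything falls off the work surface, if the arm or the gripper's body presses on something with over 40 N, if the wrist force passes 120 N, or if a joint passes its speed limit or range.

### The arm

A 7-joint arm with a two-finger parallel gripper is mounted at the origin on the work surface. World frame = base frame: x ahead of the robot, y to its left, z up, the work surface at z = 0. Lengths are in mm, angles in rad, forces in N, time in s.
With the tool pointing down it reaches from about 425 to 1025 mm from the base axis. Payload 9.4 kg.
Tool frame: the origin (TCP) lies between the finger pads; the fingertips stand 17 mm ahead of it and the grasp point (between the pads) lies 2 mm behind it; z points along the fingers, x is the direction in which the jaws open and shut, and the axes are right-handed (so a half turn about z gives the same grasp; the last joint's range is limited). The gripper opens to 85 mm and grips with 20 to 120 N. Pads are 22 mm wide; open, the fingers measure 114 mm over their backs; the gripper's body (76 mm by 85 mm) begins 54 mm behind the grasp point. The pads swing forward as they close: fully open they stand 13 mm farther back than shut.
Start: joints at [-1.218, 0.599, -0.003, 1.599, 0.002, 0.943, -0.08], TCP at [302.104, 659.058, 220.375] pointing down, gripper open.
Joint ranges: [-2.57, 2.57], [-0.35, 1.97], [-1.29, 1.29], [0.11, 2.56], [-1.05, 4.19], [0.11, 1.86], [-2.63, 2.63]. Speed limits (rad/s): [2.22, 2.22, 3.01, 3.01, 3.14, 3.14, 3.14].

### API

Orientations are given as a unit quaternion [w, x, y, z].
In Python, from workcell import readout, viewer, robot gives the robot as it stands.
- The arm moves only by the tool carry_out, never from a script. Its argument "targets" is a list of rows, each a list of 5 numbers: the shift along the tool's x, y, z in cm, then the turn about the tool's z in rad, then the finger opening in cm, from 0 to 8.54. In form: [[dx, dy, dz, yaw, jaw], ...]. A call has 1 to 5 rows; each row is the pose to reach, as a shift and turn from the pose commanded when the call began, along the tool's axes at that moment; what a row does not reach only later rows make up. A row lasts 1/10 s, in which the tool goes at most 50 mm and 8.59 degrees, less where a joint would pass 70% of its speed; a pose out of reach is approached as far as the arm can. A call with a gripper value outside its range is refused whole. The fingers move at their own pace and stop on an object; "force" is the grip in N (left out, the last holds). Time passes only in rows, so rows that repeat a pose let the fingers close. It gives the time, the measured TCP pose, the force and the opening at its end, in the units of the state.
- readout.get_state(): the state, without advancing time (a new reading comes with each control period).
- viewer.camera(name): name is "scene" or "top"; returns (picture, depth): 420x560x3 uint8, red, green, blue; 420x560 float32, mm along the optical axis (not along the pixel's ray), 0 where there is no reading.
- viewer.get_calibration(name): a dict with "mtx" (3x3 intrinsics, pixels), "R" (3x3) and "t" (3): a world point X has camera coordinates R X + t. Camera axes: x right, y down, z forward; pixel columns grow to the right and rows downward; lengths in mm; the calibration is good to about 2 mm. A picture is of the moment at which its call begins. get_calibration takes no time and is no camera call.
- robot.job_done(): hands the job in, once; it reports no verdict.
The state is a dict: "time_s": time; "joint_positions": joint angles; "dq": joint speeds; "effort": joint torques, N m; "tool_pos": TCP position; "orientation": TCP orientation; "ft_force": force on the tool from outside, world axes, zero at the start; "torque": the same for the moment, N m; "width": finger opening in mm.
Only numpy, scipy, OpenCV 4.12 (cv2) and the standard library are available. Lean on these libraries where they do the work, as an engineer would, in place of code of your own. Each camera call takes 0.05 s, during which the arm holds its last target. There are 200 camera calls.

## Working session

There is one attempt and no reset: what is moved stays moved. The work goes in short steps, Python scripts to look and compute and a tool call to move; the robot and the scene stay as the last step left them, time stands still between calls to the robot, and variables do not carry over. Pictures are saved under pics/ and viewed, on a budget of 10 in all, crops included, one or two more only if the job needs it, and the job is handed in when it is done.

Besides the shell and the picture viewer there is one more tool, called as name([rows], argument=value, ...), one row to a line, values as JSON. carry_out: Moves the arm, as the interface text tells. Its arguments: {"type":"object","properties":{"targets":{"type":"array","items":{"type":"array","items":{"type":"number"}}},"force":{"type":"number"}},"required":["targets"]}

```bash
mkdir -p pics; python3 - <<'E'
from workcell import readout, viewer, robot
import cv2, numpy as np
s=readout.get_state(); print({k:np.round(v,3).tolist() for k,v in s.items()})
for n in("scene","top"):
    p,d=viewer.camera(n); c=viewer.get_calibration(n)
    np.savez(f"{n}0.npz",p=p,d=d,**{k:np.array(v) for k,v in c.items()})
    cv2.imwrite(f"pics/{n}0.png",cv2.resize(p[:,:,::-1],(784,588)))
    R=np.array(c['R']);print(n,np.round(-R.T@np.array(c['t']).ravel()),np.round(R,2).tolist(),np.round(c['mtx']).tolist())
E
```

```text
{'time_s': 0.0, 'joint_positions': [-1.218, 0.6, -0.003, 1.6, 0.002, 0.943, -0.08], 'dq': [0.0, 0.0, 0.0, 0.001, -0.001, 0.002, -0.001], 'effort': [0.002, -77.644, 1.566, -25.8, 0.012, 0.009, -0.0], 'tool_pos': [301.904, 658.614, 219.497], 'orientation': [0.0, 0.842, 0.54, -0.001], 'ft_force': [0.115, -0.152, 0.649], 'torque': [-0.008, 0.033, -0.025], 'width': 85.558}
scene [868. 413. 927.] [[-0.78, 0.62, 0.01], [0.48, 0.62, -0.62], [-0.39, -0.47, -0.79]] [[402.0, 0.0, 280.0], [0.0, 402.0, 209.0], [0.0, 0.0, 1.0]]
top [ 285.  -52. 1416.] [[0.01, -1.0, 0.01], [-0.99, -0.01, -0.16], [0.16, -0.0, -0.99]] [[453.0, 0.0, 280.0], [0.0, 453.0, 205.0], [0.0, 0.0, 1.0]]
```

View pics/scene0.png

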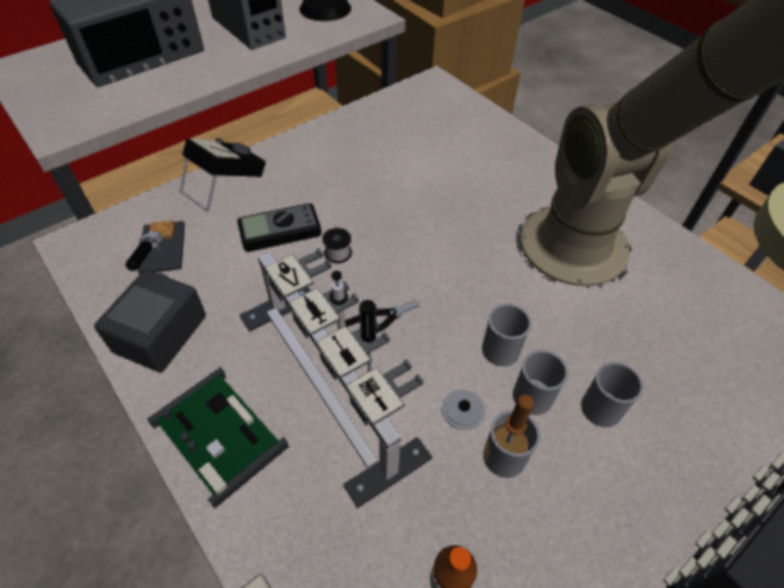

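View pics/top0.png

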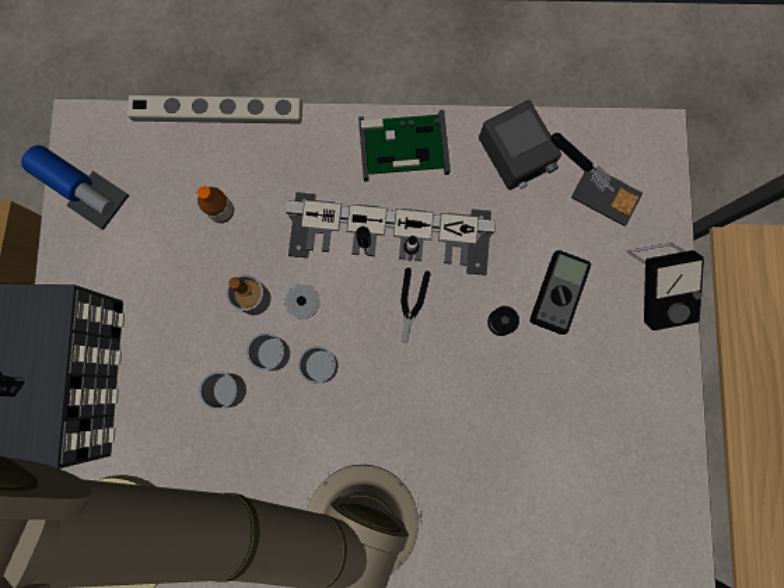

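```bash
cat > h.py <<'E'
import numpy as np, cv2
from workcell import readout, viewer, robot
def cloud(n,f=None):
    if f: z=np.load(f); p,d,K,R,t=z['p'],z['d'],z['mtx'],z['R'],z['t'].ravel()
    else:
        p,d=viewer.camera(n); c=viewer.get_calibration(n); K,R,t=[np.array(c[k],float) for k in('mtx','R','t')]; t=t.ravel()
    v,u=np.indices(d.shape); X=np.stack([(u-K[0,2])/K[0,0]*d,(v-K[1,2])/K[1,1]*d,d],-1)
    W=(X-t)@R; W[d==0]=np.nan
    return p,W
def tool(goal,yaw_dir=None):
    """shift in tool axes (cm) from the measured pose to goal (mm)"""
    s=readout.get_state(); w,x,y,z=s['orientation']
    from scipy.spatial.transform import Rotation as Q
    M=Q.from_quat([x,y,z,w]).as_matrix()
    dyaw=None
    if yaw_dir is not None:
        a=M.T@np.array([*yaw_dir,0.]); dyaw=(np.arctan2(a[1],a[0])+np.pi/2)%np.pi-np.pi/2
    print('pos',np.round(s['tool_pos'],1),'x',np.round(M[:,0],3),'y',np.round(M[:,1],3),'z',np.round(M[:,2],3),'w',round(s['width'],1),'F',np.round(s['ft_force'],1),'t',s['time_s'],'q7',np.round(s['joint_positions'][6],2))
    print('shift cm',np.round(M.T@(np.array(goal)-s['tool_pos'])/10,2),'yaw',dyaw)
def circ(P):
    A=np.c_[2*P[:,:2],np.ones(len(P))]; s=np.linalg.lstsq(A,(P[:,:2]**2).sum(1),rcond=None)[0]
    return s[:2],np.sqrt(s[2]+s[:2]@s[:2])
E
python3 - <<'E'
from h import *
k=560/784
for n in('top','scene'):
    p,W=cloud(n,n+'0.npz')
    pts={'top':dict(handle=(237,285),pot=(246,295),bench=(360,400),lab1=(322,215),lab2=(367,217),lab4=(460,228),lid=(303,301),pronga=(311,241),prongb=(328,241),railL=(293,209),railR=(487,226),screw=(364,238)),
     'scene':dict(handle=(526,402),lab1=(375,395),pronga=(400,371),prongb=(411,385),bench=(600,480))}[n]
    for a,(u,v) in pts.items(): print(n,a,np.round(W[int(v*k),int(u*k)]))
    hp=W[int(pts['handle'][1]*k),int(pts['handle'][0]*k)]
    r=np.hypot(W[...,0]-hp[0],W[...,1]-hp[1])
    m=(r<60)&(W[...,2]>135)&(W[...,2]<203); q=W[m]
    print('handle n',m.sum(),np.round([np.nanmin(q,0),np.nanmax(q,0),q.mean(0)],1).tolist(),'top',W[(r<30)&(W[...,2]>197)].mean(0).round(1))
    m=(r<60)&(abs(W[...,2]-99)<5); q=W[m]; print('rim',m.sum(),circ(q),np.round([q.min(0),q.max(0)]).tolist())
    l=W[int(pts['lab1'][1]*k),int(pts['lab1'][0]*k)]
    m=(abs(W[...,2]-159)<5)&(np.hypot(W[...,0]-l[0],W[...,1]-l[1])<95); q=W[m]; print('fork',m.sum(),np.round(q[np.argsort(q[:,1])][::max(1,len(q)//40)]).tolist())
E
```

```text
top handle [479. 245. 203.]
top pot [470. 245. 129.]
top bench [259.  11.   0.]
top lab1 [632.  89. 164.]
top lab2 [626.  -3. 167.]
top lab4 [ 610. -191.  161.]
top lid [472. 142.  20.]
top pronga [576. 110. 162.]
top prongb [577.  76. 162.]
top railL [644. 150. 158.]
top railR [ 615. -246.  159.]
top screw [564.  -1. 245.]
handle n 72 [[469.6, 235.5, 135.5], [492.7, 259.4, 202.9], [479.0, 244.0, 173.9]] top [481.6 249.3 204.9]
rim 116 (array([479.03551983, 253.35958627]), np.float64(36.20347866756361)) [[442.0, 216.0, 94.0], [517.0, 291.0, 104.0]]
fork 898 [[622.0, -6.0, 164.0], [614.0, 0.0, 158.0], [651.0, 4.0, 161.0], [637.0, 9.0, 160.0], [645.0, 15.0, 161.0], [578.0, 19.0, 161.0], [565.0, 22.0, 155.0], [564.0, 25.0, 159.0], [610.0, 28.0, 160.0], [642.0, 32.0, 162.0], [601.0, 37.0, 159.0], [640.0, 46.0, 159.0], [608.0, 54.0, 158.0], [636.0, 58.0, 161.0], [601.0, 62.0, 161.0], [626.0, 66.0, 163.0], [654.0, 70.0, 160.0], [592.0, 73.0, 161.0], [577.0, 76.0, 162.0], [633.0, 78.0, 159.0], [609.0, 80.0, 160.0], [600.0, 82.0, 163.0], [557.0, 84.0, 158.0], [636.0, 86.0, 160.0], [636.0, 89
[... 978 characters left out ...]
0], [641.0, 38.0, 156.0], [625.0, 51.0, 161.0], [624.0, 57.0, 164.0], [608.0, 61.0, 161.0], [655.0, 66.0, 163.0], [588.0, 70.0, 161.0], [642.0, 73.0, 163.0], [654.0, 75.0, 162.0], [572.0, 77.0, 162.0], [565.0, 80.0, 163.0], [657.0, 82.0, 163.0], [572.0, 84.0, 163.0], [647.0, 87.0, 163.0], [604.0, 90.0, 163.0], [660.0, 94.0, 158.0], [593.0, 97.0, 161.0], [621.0, 101.0, 162.0], [573.0, 104.0, 161.0], [635.0, 106.0, 164.0], [623.0, 108.0, 162.0], [570.0, 110.0, 162.0], [624.0, 112.0, 161.0], [583.0, 115.0, 161.0], [559.0, 117.0, 160.0], [630.0, 120.0, 162.0], [636.0, 124.0, 162.0], [659.0, 127.0, 155.0], [611.0, 129.0, 157.0], [638.0, 136.0, 157.0], [650.0, 146.0, 157.0], [650.0, 155.0, 158.0]]
```

```bash
python3 - <<'E'
from h import *
ax=np.array([.997,-.073]); ay=np.array([.073,.997])
L=np.array([632,90.])
for n in('top','scene'):
    p,W=cloud(n,n+'0.npz')
    # rail direction via label points
    m=(abs(W[...,2]-161)<9); q=W[m]; a=(q[:,:2]-L)@ax; b=(q[:,:2]-L)@ay
    s=(a<-34)&(abs(b)<40)&(a>-100); 
    print(n,s.sum(),'a range',np.percentile(a[s],[1,5,95,99]).round(1))
    print('hist b (a<-42)',[(int(e),int(c)) for c,e in zip(*np.histogram(b[s&(a<-42)],np.arange(-40,42,4)))])
    print('hist a',[(int(e),int(c)) for c,e in zip(*np.histogram(a[s],np.arange(-100,-30,4)))])
    for sg in(-1,1):
        t=s&(a<-42)&(a>-75)&(sg*b>3)&(abs(b)<28); print(sg,t.sum(),'b',np.percentile(b[t],[3,50,97]).round(1), 'slope',np.polyfit(a[t],b[t],1).round(3),'z',np.median(q[t,2]).round(1))
    # rail fit
    g=(a>-30)&(a<45)&(b>-380)&(b<100)
    bins=[(np.median(b[g&(abs(b-c)<10)]),np.percentile(a[g&(abs(b-c)<10)],[5,95]).round(0).tolist()) for c in (0,-95,-190,-285,60)]
    print(bins)
E
```

```text
top 161 a range [-74.7 -73.9 -35.4 -34.1]
hist b (a<-42) [(-40, 0), (-36, 0), (-32, 0), (-28, 0), (-24, 9), (-20, 15), (-16, 13), (-12, 19), (-8, 3), (-4, 0), (0, 0), (4, 0), (8, 9), (12, 14), (16, 17), (20, 16), (24, 4), (28, 0), (32, 0), (36, 0)]
hist a [(-100, 0), (-96, 0), (-92, 0), (-88, 0), (-84, 0), (-80, 0), (-76, 16), (-72, 15), (-68, 10), (-64, 13), (-60, 18), (-56, 14), (-52, 11), (-48, 15), (-44, 14), (-40, 24), (-36, 11)]
-1 58 b [-21.  -14.4  -7.9] slope [-1.3000e-02 -1.5188e+01] z 161.4
1 60 b [10.9 17.3 24.3] slope [3.0000e-03 1.7658e+01] z 161.9
[(np.float64(0.058865744769277216), [-27.0, 28.0]), (np.float64(-95.9926426011977), [-21.0, 27.0]), (np.float64(-190.29513596316474), [-26.0, 25.0]), (np.float64(-285.60185113486534), [-27.0, 24.0]), (np.float64(59.27190962678126), [3.0, 24.0])]
scene 300 a range [-75.6 -74.2 -35.6 -34.3]
hist b (a<-42) [(-40, 0), (-36, 0), (-32, 0), (-28, 0), (-24, 28), (-20, 25), (-16, 24), (-12, 38), (-8, 0), (-4, 0), (0, 0), (4, 0), (8, 27), (12, 28), (16, 27), (20, 35), (24, 0), (28, 0), (32, 0), (36, 0)]
hist a [(-100, 0), (-96, 0), (-92, 0), (-88, 0), (-84, 0), (-80, 0), (-76, 29), (-72, 39), (-68, 26), (-64, 24), (-60, 25), (-56, 25), (-52, 25), (-48, 25), (-44, 27), (-40, 36), (-36, 19)]
-1 109 b [-23.3 -15.3  -8.9] slope [ -0.018 -16.566] z 162.0
1 115 b [ 9.2 17.2 22.9] slope [-0.016 15.528] z 161.7
[(np.float64(0.14423938342427534), [-26.0, 28.0]), (np.float64(-95.20886619211234), [-26.0, 27.0]), (np.float64(-189.9576416157484), [-27.0, 26.0]), (np.float64(-284.6710613644567), [-27.0, 24.0]), (np.float64(59.84679335417815), [2.0, 24.0])]
```

```bash
python3 - <<'E'
from h import *
tool([482,249.5,260],[.073,.997])
tool([482,249.5,170],[.073,.997])
E
```

```text
pos [301.9 658.6 219.6] x [ 0.417  0.909 -0.001] y [ 0.909 -0.417  0.   ] z [-0.    -0.001 -1.   ] w 85.6 F [ 0.7 -0.3 -0.4] t 0.1 q7 -0.08
shift cm [-29.7   33.42  -3.99] yaw -0.35669734680977516
pos [301.9 658.6 219.6] x [ 0.417  0.909 -0.001] y [ 0.909 -0.417  0.   ] z [-0.    -0.001 -1.   ] w 85.6 F [ 0.7 -0.3 -0.4] t 0.1 q7 -0.08
shift cm [-29.68  33.42   5.01] yaw -0.35669734680977516
```

carry_out([
  [-4.0, 4.0, -4.0, -0.1, 8.5],
  [-8.0, 9.0, -4.0, -0.2, 8.5],
  [-12.0, 13.0, -4.0, -0.3, 8.5],
  [-15.0, 17.0, -4.0, -0.357, 8.5],
  [-18.0, 20.0, -4.0, -0.357, 8.5],
])

```text
time_s: 0.6
tool_pos: [398.4, 436.8, 260.1]
orientation: [0.0, 0.732, 0.682, 0.0]
ft_force: [1.0, 1.0, 0.1]
width: 85.1
```

```bash
python3 -c "
from h import *
tool([482,249.5,260],[.083,.9965])"
```

```text
pos [398.4 436.8 260.1] x [ 0.071  0.997 -0.   ] y [ 0.997 -0.071  0.   ] z [ 0. -0. -1.] w 85.1 F [1.  1.  0.1] t 0.6 q7 0.52
shift cm [-1.809e+01  9.670e+00  1.000e-02] yaw 0.012237750443101048
```

carry_out([
  [-4.5, 2.4, 0, 0, 8.5],
  [-9.0, 4.8, 0, 0, 8.5],
  [-13.0, 7.0, 0, 0, 8.5],
  [-15.7, 8.4, 0, 0, 8.5],
  [-15.7, 8.4, 0, 0, 8.5],
])

```text
time_s: 1.1
tool_pos: [471.9, 270.9, 260.0]
orientation: [0.001, 0.735, 0.678, -0.001]
ft_force: [0.6, 0.3, 0.7]
width: 84.9
```

carry_out([
  [0, 0, 0, 0.012, 8.5],
  [0, 0, 0, 0.012, 8.5],
  [0, 0, 0, 0.012, 8.5],
])

```text
time_s: 1.4
tool_pos: [469.4, 277.5, 260.0]
orientation: [-0.0, 0.736, 0.677, -0.0]
ft_force: [-0.1, -0.0, 0.3]
width: 84.9
```

```bash
python3 - <<'E'
from h import *
tool([482,249.5,170],[.083,.9965])
p,W=cloud('scene'); cv2.imwrite('pics/s1.png',cv2.resize(p[150:,200:480,::-1],None,fx=2.2,fy=2.2))
E
```

```text
pos [469.4 277.5 260. ] x [0.082 0.997 0.   ] y [ 0.997 -0.082 -0.   ] z [-0.  0. -1.] w 84.9 F [-0.1 -0.   0.3] t 1.4 q7 0.82
shift cm [-2.68  1.49  9.  ] yaw 0.0005807167364602073
```

View pics/s1.png

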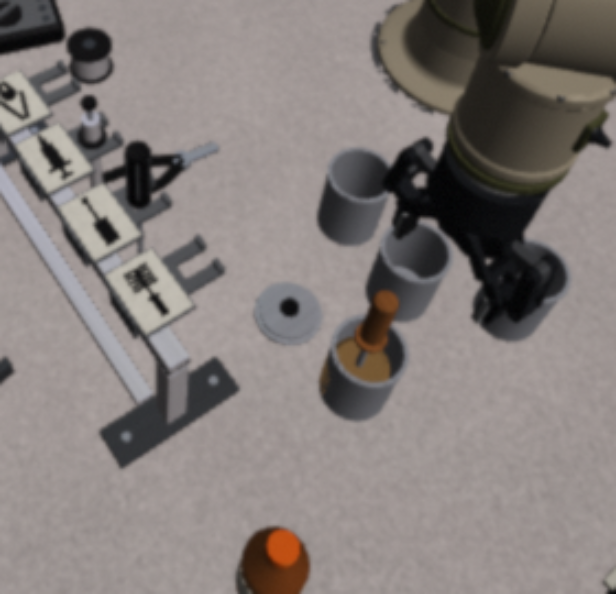

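carry_out([
  [-2.7, 1.5, 0, 0, 8.5],
  [-2.7, 1.5, 1.0, 0, 8.5],
  [-2.7, 1.5, 4.0, 0, 8.5],
  [-2.7, 1.5, 7.0, 0, 8.0],
  [-2.7, 1.5, 9.0, 0, 7.0],
], force=35)

```text
time_s: 1.95
tool_pos: [481.6, 248.5, 168.2]
orientation: [-0.0, 0.736, 0.677, -0.001]
ft_force: [0.3, 0.6, -0.5]
width: 70.2
```

carry_out([
  [0, 0, 0, 0, 6.0],
  [0, 0, 0, 0, 5.0],
])

```text
time_s: 2.15
tool_pos: [482.4, 248.6, 170.1]
orientation: [-0.0, 0.736, 0.677, -0.0]
ft_force: [0.1, -0.2, -0.1]
width: 50.1
```

```bash
python3 - <<'E'
from h import *
tool([482,249.5,170],[.083,.9965])
p,W=cloud('scene'); cv2.imwrite('pics/s2.png',cv2.resize(p[200:400,270:480,::-1],None,fx=2.8,fy=2.8))
E
```

```text
pos [482.4 248.6 170.1] x [ 0.084  0.996 -0.   ] y [ 0.996 -0.084 -0.001] z [-0.001 -0.    -1.   ] w 50.1 F [ 0.1 -0.2 -0.1] t 2.15 q7 0.86
shift cm [ 0.09 -0.05  0.01] yaw -0.0007406613436957699
```

View pics/s2.png

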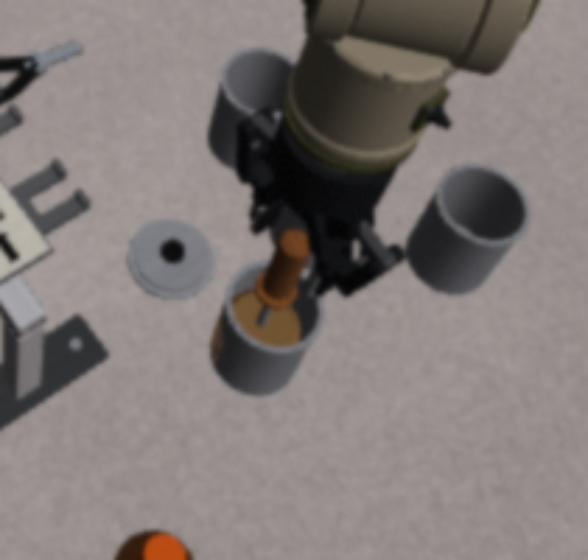

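```bash
python3 - <<'E'
from h import *
c=viewer.get_calibration('scene'); K,R,t=[np.array(c[k],float) for k in('mtx','R','t')]
for X in([482.4,248.6,170],[482,249.5,205],[482.4,248.6,224],[484.5,273.5,153],[480.3,223.7,153]):
    y=K@(R@np.array(X)+t.ravel()); u=y[:2]/y[2]; print(X,((u-[270,200])*2.8).round())
p,W=cloud('scene')
x,y,z=W[...,0],W[...,1],W[...,2]
m=(np.hypot(x-482,y-249.5)<20)&(z>132)&(z<215)
for z0 in range(132,215,8):
    q=W[m&(z>=z0)&(z<z0+8)]; print(z0,len(q),q.mean(0).round(1) if len(q) else '')
E
```

```text
[482.4, 248.6, 170] [283. 266.]
[482, 249.5, 205] [294. 244.]
[482.4, 248.6, 224] [299. 231.]
[484.5, 273.5, 153] [302. 302.]
[480.3, 223.7, 153] [257. 250.]
132 43 [488.1 252.5 133.9]
140 23 [488.9 250.8 144.5]
148 20 [489.1 252.8 152.2]
156 21 [488.7 251.6 160.3]
164 26 [489.3 251.4 168.5]
172 19 [488.4 253.1 176.5]
180 26 [489.7 251.2 183.7]
188 23 [488.8 252.1 192.3]
196 27 [487.5 249.9 200.1]
204 88 [482.5 248.6 206.2]
212 0
```

carry_out([
  [0, 0, 0, 0, 3.5],
  [0, 0, 0, 0, 1.8],
  [0, 0, 0, 0, 1.8],
  [0, 0, 0, 0, 1.8],
  [0, 0, 0, 0, 1.8],
], force=40)

```text
time_s: 2.75
tool_pos: [483.3, 248.3, 171.2]
orientation: [0.0, 0.736, 0.676, 0.001]
ft_force: [-0.7, -0.1, 7.0]
width: 22.2
```

carry_out([
  [0, 0, -0.5, 0, 1.8],
  [0, 0, -1.0, 0, 1.8],
  [0, 0, -1.0, 0, 1.8],
])

```text
time_s: 3.05
tool_pos: [483.0, 248.0, 180.9]
orientation: [0.0, 0.736, 0.676, 0.001]
ft_force: [1.0, 0.1, -0.8]
width: 22.2
```

carry_out([
  [0, 0, -1.0, 0, 1.8],
  [0, 0, -2.0, 0, 1.8],
  [0, 0, -3.0, 0, 1.8],
  [0, 0, -4.0, 0, 1.8],
  [0, 0, -4.0, 0, 1.8],
])

```text
time_s: 3.55
tool_pos: [483.4, 248.3, 221.9]
orientation: [0.0, 0.736, 0.676, 0.001]
ft_force: [0.4, 0.3, -1.5]
width: 22.7
```

```bash
cat >> h.py <<'E'
def chk(b):
    p,W=cloud('scene'); x,y,z=W[...,0],W[...,1],W[...,2]; r=np.hypot(x-b[0],y-b[1])
    for z0 in range(100,280,10):
        q=W[(r<20)&(z>=z0)&(z<z0+10)]
        if len(q)>4: print(z0,len(q),q.mean(0).round(1))
    q=W[(np.hypot(x-478,y-252)<60)&(abs(z-99)<5)]; q=q[np.hypot(q[:,0]-478,q[:,1]-252)>28]; print('rim',len(q),circ(q),np.median(q[:,2]).round(1))
    return p,W
E
python3 - <<'E'
from h import *
p,W=chk([483,248]); tool([483,248,171])
cv2.imwrite('pics/s3.png',cv2.resize(p[200:400,270:480,::-1],None,fx=2.8,fy=2.8))
E
```

```text
110 216 [484.8 248.6 116.9]
120 10 [484.3 250.6 122.5]
130 9 [484.  248.9 133. ]
140 11 [483.7 249.1 144.3]
150 5 [485.2 249.5 154.7]
170 5 [493.2 253.5 179.1]
180 80 [487.9 251.  183.4]
190 31 [489.2 251.2 194.7]
200 30 [489.9 251.1 204.7]
210 28 [489.5 251.5 214.3]
220 26 [491.4 248.7 224.3]
230 31 [490.7 246.7 235. ]
240 45 [491.9 248.1 244.9]
250 117 [485.8 245.4 255.8]
260 36 [487.5 243.1 265.5]
270 29 [485.4 239.2 273.1]
rim 195 (array([477.44778601, 249.89769629]), np.float64(36.67500673441041)) 100.4
pos [483.1 248.1 221.1] x [0.085 0.996 0.001] y [ 0.996 -0.085  0.002] z [ 0.002  0.001 -1.   ] w 22.6 F [-0.7 -0.5 -1.1] t 3.6 q7 0.87
shift cm [-0.02 -0.01  5.01] yaw None
```

View pics/s3.png

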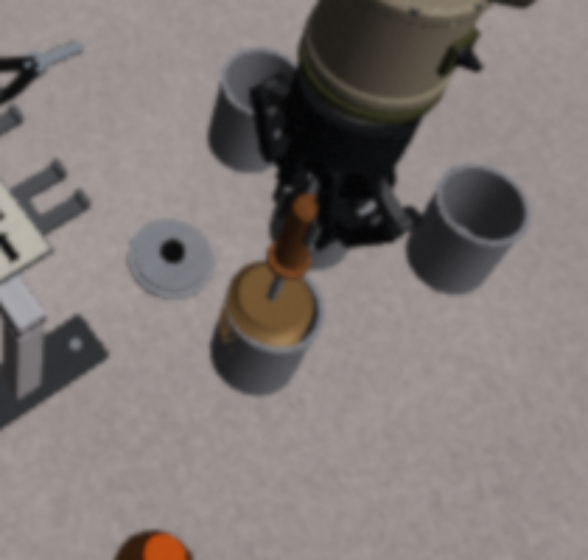

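carry_out([
  [0, 0, 1.2, 0, 1.8],
  [0, 0, 2.5, 0, 1.8],
  [0, 0, 3.8, 0, 1.8],
  [0, 0, 5.0, 0, 1.8],
  [0, 0, 5.0, 0, 1.8],
])

```text
time_s: 4.1
tool_pos: [482.5, 247.9, 168.4]
orientation: [-0.0, 0.736, 0.677, -0.001]
ft_force: [0.2, -0.4, -1.0]
width: 22.9
```

carry_out([
  [0, 0, 0, 0, 1.8],
  [0, 0, 0, 0, 1.8],
])

```text
time_s: 4.3
tool_pos: [482.4, 247.7, 169.5]
orientation: [-0.0, 0.736, 0.677, -0.0]
ft_force: [0.6, -0.2, -1.1]
width: 22.4
```

```bash
python3 - <<'E'
from h import *
p,W=chk([483,248]); tool([483,248,171])
E
```

```text
130 68 [486.2 250.3 134. ]
140 28 [486.6 250.6 145.2]
150 25 [488.1 249.5 155.8]
160 22 [489.  248.5 166.4]
170 16 [489.9 248.7 175.8]
180 29 [489.8 247.3 185.3]
190 41 [490.6 247.4 194.8]
200 95 [485.8 245.5 206.1]
210 43 [485.6 241.  215.2]
220 19 [486.  239.4 225.3]
230 15 [491.5 246.5 233.4]
240 5 [494.6 239.5 247. ]
250 13 [494.  245.8 256.4]
260 18 [495.1 244.3 264. ]
rim 236 (array([478.06565692, 251.54235785]), np.float64(36.231426364152604)) 100.6
pos [482.5 247.8 169.7] x [ 0.085  0.996 -0.   ] y [ 0.996 -0.085 -0.001] z [-0.001 -0.    -1.   ] w 22.4 F [ 0.2  0.4 -0.5] t 4.35 q7 0.86
shift cm [ 0.03  0.05 -0.13] yaw None
```

carry_out([
  [0, 0, 0.2, 0, 1.8],
  [0, 0, 0.3, 0, 1.8],
  [0, 0, 0.3, 0, 1.8],
])

```text
time_s: 4.65
tool_pos: [483.3, 248.2, 168.1]
orientation: [0.0, 0.736, 0.676, 0.001]
ft_force: [-2.0, 0.1, 9.8]
width: 22.5
```

carry_out([
  [0, 0, -1.3, 0, 1.8],
  [0, 0, -2.6, 0, 1.8],
  [0, 0, -3.9, 0, 1.8],
  [0, 0, -5.3, 0, 1.8],
  [0, 0, -5.3, 0, 1.8],
])

```text
time_s: 5.15
tool_pos: [483.5, 248.3, 221.6]
orientation: [0.0, 0.736, 0.676, 0.002]
ft_force: [-0.3, -0.4, -1.0]
width: 22.5
```

carry_out([
  [0, 0, 0, 0, 1.8],
  [0, 0, 1.3, 0, 1.8],
  [0, 0, 2.6, 0, 1.8],
  [0, 0, 3.9, 0, 1.8],
  [0, 0, 5.0, 0, 1.8],
])

```text
time_s: 5.65
tool_pos: [482.1, 247.6, 168.5]
orientation: [-0.0, 0.736, 0.677, -0.001]
ft_force: [0.1, 0.7, -1.0]
width: 22.6
```

carry_out([
  [0, 0, 0.2, 0, 1.8],
  [0, 0, 0.3, 0, 1.8],
  [0, 0, 0.3, 0, 1.8],
])

```text
time_s: 5.95
tool_pos: [483.2, 248.1, 167.4]
orientation: [0.0, 0.736, 0.676, 0.001]
ft_force: [-0.7, -0.6, 8.2]
width: 22.9
```

```bash
python3 - <<'E'
from h import *
p,W=chk([483,248]); tool([483,248,171])
E
```

```text
120 7 [489.6 253.2 128.7]
130 68 [486.1 250.2 133. ]
140 26 [487.  250.1 144.5]
150 23 [488.6 249.8 155. ]
160 22 [489.5 248.6 165.3]
170 14 [490.4 248.7 174.6]
180 35 [491.4 249.5 184.9]
190 44 [491.2 247.1 194.9]
200 96 [486.2 245.5 205.7]
210 34 [485.6 239.4 215.4]
220 20 [488.5 239.  226.3]
230 5 [493.3 244.7 234.7]
240 6 [492.7 240.4 246.1]
250 19 [494.2 243.1 256.4]
260 9 [496.4 245.7 264.5]
rim 236 (array([478.23192253, 251.57081061]), np.float64(36.07316401816819)) 100.4
pos [483.1 248.1 167.4] x [0.085 0.996 0.001] y [ 0.996 -0.085  0.001] z [ 0.001  0.    -1.   ] w 22.3 F [-1.2 -0.6  9.5] t 6.0 q7 0.86
shift cm [-0.01 -0.01 -0.36] yaw None
```

carry_out([
  [0, 0, -2.0, 0, 1.8],
  [0, 0, -4.5, 0, 1.8],
  [0, 0, -7.0, 0, 1.8],
  [0, 0, -10.0, 0, 1.8],
  [0, 0, -12.6, 0, 1.8],
])

```text
time_s: 6.5
tool_pos: [482.5, 247.8, 293.8]
orientation: [-0.0, 0.736, 0.676, -0.0]
ft_force: [0.3, 0.5, -1.1]
width: 22.6
```

carry_out([
  [0, 0, 0, 0, 1.8],
  [0, 0, 0, 0, 1.8],
  [0, 0, 0, 0, 1.8],
])

```text
time_s: 6.8
tool_pos: [482.1, 247.5, 291.7]
orientation: [-0.0, 0.736, 0.677, -0.001]
ft_force: [-0.5, -0.1, -0.1]
width: 22.6
```

```bash
python3 - <<'E'
from h import *
p,W=chk([483,248]); tool([498.5,101.7,292],[.083,.9965])
E
```

```text
180 81 [486.4 249.4 189.1]
190 184 [483.7 248.4 191.6]
200 13 [478.9 247.7 204.2]
210 10 [479.7 247.9 215.4]
220 10 [479.9 247.8 225. ]
250 91 [484.9 250.  256.2]
260 32 [486.5 250.2 265.8]
270 36 [486.1 250.8 275. ]
rim 172 (array([478.00259914, 251.52410607]), np.float64(36.279979987843305)) 100.9
pos [482.1 247.6 291.7] x [ 0.085  0.996 -0.001] y [ 0.996 -0.085 -0.002] z [-0.002 -0.001 -1.   ] w 22.7 F [-0.3  0.5 -0.3] t 6.85 q7 0.88
shift cm [-14.4    2.87  -0.02] yaw -0.0015224726162261781
```

carry_out([
  [-2.0, 0.4, 0, 0, 1.8],
  [-5.0, 1.0, 0, 0, 1.8],
  [-8.0, 1.6, 0, 0, 1.8],
  [-11.0, 2.2, 0, 0, 1.8],
  [-13.0, 2.6, 0, 0, 1.8],
])

```text
time_s: 7.35
tool_pos: [497.2, 113.7, 292.0]
orientation: [-0.0, 0.737, 0.676, -0.001]
ft_force: [1.2, -0.8, -0.3]
width: 22.7
```

carry_out([
  [-1.4, 0.3, 0, 0, 1.8],
  [-1.4, 0.3, 2.0, 0, 1.8],
  [-1.4, 0.3, 4.0, 0, 1.8],
  [-1.4, 0.3, 6.0, 0, 1.8],
  [-1.4, 0.3, 7.4, 0, 1.8],
])

```text
time_s: 7.85
tool_pos: [498.7, 102.2, 217.3]
orientation: [-0.001, 0.736, 0.677, -0.001]
ft_force: [-0.5, 1.1, -0.6]
width: 22.6
```

carry_out([
  [0, 0, 0, 0, 1.8],
  [0, 0, 0, 0, 1.8],
  [0, 0, 0, 0, 1.8],
])

```text
time_s: 8.15
tool_pos: [499.8, 102.2, 219.7]
orientation: [0.0, 0.736, 0.677, 0.0]
ft_force: [0.3, 0.3, -1.3]
width: 22.5
```

```bash
python3 - <<'E'
from h import *
p,W=chk([498.5,101.7]); tool([583.2,94.6,216],[.083,.9965])
cv2.imwrite('pics/s4.png',cv2.resize(p[150:350,170:400,::-1],None,fx=2.8,fy=2.8))
E
```

```text
110 139 [500.  103.1 118.5]
120 47 [498.7 102.6 121.7]
130 9 [496.4 103.1 135.4]
140 7 [497.4 103.4 145.7]
150 6 [497.6 103.8 155.1]
180 67 [501.1 106.9 184.5]
190 26 [503.  107.5 195.3]
200 29 [502.7 107.8 205.9]
210 22 [504.8 106.6 215.6]
220 13 [507.  103.6 224.8]
230 23 [507.6 101.  235.7]
240 33 [507.5  99.4 244.5]
250 58 [505.   99.2 255.8]
260 37 [504.7  94.7 265. ]
270 22 [503.5  88.8 275.7]
rim 287 (array([478.17109125, 251.48571314]), np.float64(36.10709403190837)) 100.8
pos [499.8 102.2 219.8] x [0.084 0.996 0.   ] y [ 0.996 -0.084  0.001] z [ 0.001  0.    -1.   ] w 22.4 F [ 0.3 -0.9 -0.5] t 8.2 q7 1.17
shift cm [-0.05  8.37  0.39] yaw -0.0014754734976669681
```

View pics/s4.png

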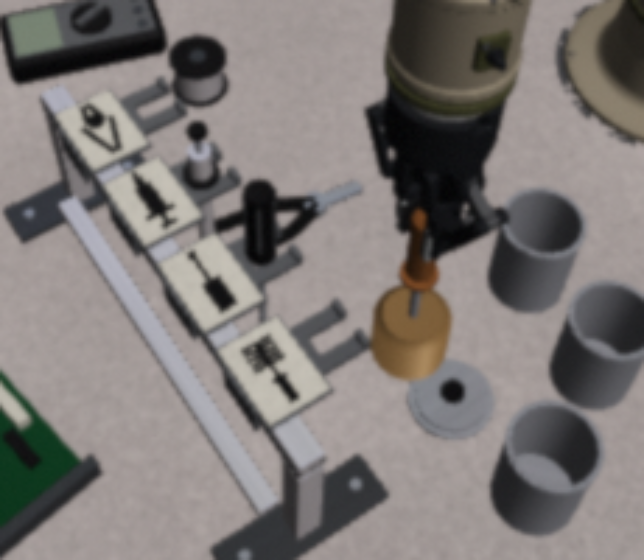

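carry_out([
  [0, 1.5, 0, 0, 1.8],
  [0, 3.0, 0, 0, 1.8],
  [0, 4.0, 0, 0, 1.8],
  [0, 5.0, 0, 0, 1.8],
  [0, 5.0, 0, 0, 1.8],
])

```text
time_s: 8.7
tool_pos: [550.7, 97.6, 219.1]
orientation: [0.0, 0.737, 0.676, 0.0]
ft_force: [-1.0, -0.3, -1.3]
width: 22.3
```

carry_out([
  [0, 0, 0, 0, 1.8],
  [0, 0, 0, 0, 1.8],
])

```text
time_s: 8.9
tool_pos: [548.6, 97.7, 219.0]
orientation: [-0.0, 0.736, 0.677, -0.0]
ft_force: [0.3, -0.2, -1.5]
width: 22.5
```

```bash
python3 - <<'E'
from h import *
s=readout.get_state()['tool_pos']
p,W=chk(s[:2]); tool([587,94.6,216],[.083,.9965])
cv2.imwrite('pics/s5.png',cv2.resize(p[180:330,190:360,::-1],None,fx=3.8,fy=3.8))
E
```

```text
110 100 [547.4 102.  118. ]
120 18 [543.   99.8 120.7]
140 5 [546.1 100.  146.2]
150 13 [552.8  96.7 155.9]
160 32 [560.4  98.4 165.9]
180 68 [550.  103.1 184.3]
190 26 [550.9 103.6 195.3]
200 27 [551.2 104.  204.6]
210 22 [553.4 101.  213.8]
220 13 [556.1  98.1 224.9]
230 23 [556.3  94.2 236.3]
240 35 [557.2  98.2 245.8]
250 50 [555.5  96.3 256.1]
260 31 [555.1  90.5 265.3]
270 18 [553.9  87.7 275.9]
rim 290 (array([478.06211533, 251.49008693]), np.float64(36.196277780422854)) 100.5
pos [548.6  97.8 219.1] x [ 0.084  0.996 -0.   ] y [ 0.996 -0.084 -0.   ] z [-0. -0. -1.] w 22.3 F [-0.9  0.2 -1.4] t 8.95 q7 1.2
shift cm [0.01 3.85 0.31] yaw -0.0013819886743628995
```

View pics/s5.png

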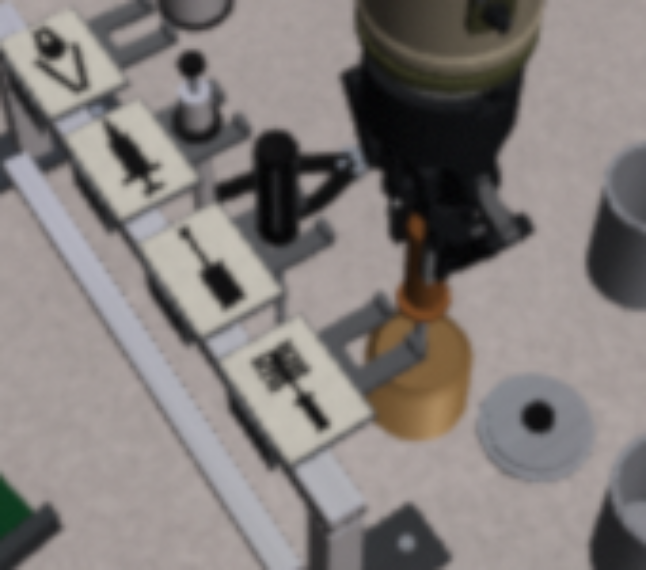

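carry_out([
  [0, 1.0, 0, 0, 1.8],
  [0, 2.0, 0, 0, 1.8],
  [0, 3.0, 0, 0, 1.8],
  [0, 3.8, 0, 0, 1.8],
  [0, 3.8, 0, 0, 1.8],
])

```text
time_s: 9.45
tool_pos: [588.4, 94.3, 218.9]
orientation: [0.0, 0.737, 0.676, 0.0]
ft_force: [0.7, -0.5, -1.3]
width: 22.8
```

carry_out([
  [0, 0, 0, 0, 1.8],
  [0, 0, 0.3, 0, 1.8],
  [0, 0, 0.6, 0, 1.8],
  [0, 0, 0.9, 0, 1.8],
  [0, 0, 0.9, 0, 1.8],
])

```text
time_s: 9.95
tool_pos: [586.7, 94.5, 209.6]
orientation: [-0.0, 0.736, 0.677, -0.0]
ft_force: [0.2, -0.8, -2.0]
width: 22.4
```

```bash
python3 - <<'E'
from h import *
s=readout.get_state()['tool_pos']
p,W=chk(s[:2]); tool([587,94.6,203],[.083,.9965])
E
```

```text
100 41 [580.  105.1 108.5]
110 8 [578.8 104.9 110.8]
150 13 [592.  100.2 159.6]
160 99 [593.7  98.6 162.1]
170 69 [587.2  99.5 174.4]
180 25 [588.4 101.1 185.1]
190 24 [589.2  99.9 194.3]
200 22 [590.9  99.4 204. ]
210 7 [594.2  93.3 215. ]
220 18 [594.7  96.1 226.1]
230 36 [595.1  94.5 234.9]
240 43 [593.6  92.6 246.1]
250 23 [594.   86.6 255. ]
260 14 [591.6  82.  265.2]
270 20 [590.7  97.1 273.2]
rim 284 (array([477.9847364 , 251.61726738]), np.float64(36.11363990602628)) 100.4
pos [586.8  94.5 209.8] x [ 0.085  0.996 -0.   ] y [ 0.996 -0.085 -0.001] z [-0.001 -0.    -1.   ] w 22.6 F [ 0.1  0.1 -1.2] t 10.0 q7 1.23
shift cm [0.01 0.02 0.68] yaw -0.0015749003380163273
```

carry_out([
  [0, 0, 0.2, 0, 1.8],
  [0, 0, 0.4, 0, 1.8],
  [0, 0, 0.6, 0, 1.8],
  [0, 0, 0.6, 0, 1.8],
])

```text
time_s: 10.4
tool_pos: [586.9, 94.5, 203.8]
orientation: [-0.0, 0.736, 0.677, -0.0]
ft_force: [0.6, 0.4, -1.0]
width: 23.0
```

carry_out([
  [0, 0, 0.1, 0, 1.8],
  [0, 0, 0.1, 0, 1.8],
])

```text
time_s: 10.6
tool_pos: [587.0, 94.5, 203.0]
orientation: [-0.0, 0.736, 0.676, -0.0]
ft_force: [-0.0, 0.9, -1.1]
width: 22.6
```

carry_out([
  [0, 0, 0.1, 0, 1.8],
  [0, 0, 0.1, 0, 1.8],
])

```text
time_s: 10.8
tool_pos: [587.2, 94.5, 202.4]
orientation: [0.0, 0.736, 0.677, 0.0]
ft_force: [-0.4, -1.1, 1.4]
width: 22.6
```

carry_out([
  [0, 0, 0.1, 0, 1.8],
  [0, 0, 0.1, 0, 1.8],
])

```text
time_s: 11.0
tool_pos: [587.4, 94.5, 202.3]
orientation: [0.0, 0.736, 0.676, 0.001]
ft_force: [-1.8, -1.1, 10.4]
width: 22.3
```

```bash
python3 - <<'E'
from h import *
s=readout.get_state()['tool_pos']
p,W=chk(s[:2])
cv2.imwrite('pics/s6.png',cv2.resize(p[180:330,170:340,::-1],None,fx=3.8,fy=3.8))
E
```

```text
100 51 [580.1 105.4 102.1]
150 11 [592.   96.7 159.4]
160 144 [592.2  98.5 164.3]
170 20 [589.5 100.9 175.9]
180 26 [589.5 100.6 185. ]
190 19 [591.1 100.6 195. ]
200 8 [595.1  95.3 205. ]
210 12 [594.4  93.6 215.3]
220 29 [596.1  94.3 224.3]
230 38 [595.5  95.6 235. ]
240 35 [594.   91.2 243.3]
250 20 [593.1  82.9 254.6]
260 22 [591.5  96.9 264.6]
270 9 [596.9  81.5 276.1]
rim 282 (array([477.95505368, 251.56308261]), np.float64(36.22818114719427)) 100.5
```

View pics/s6.png

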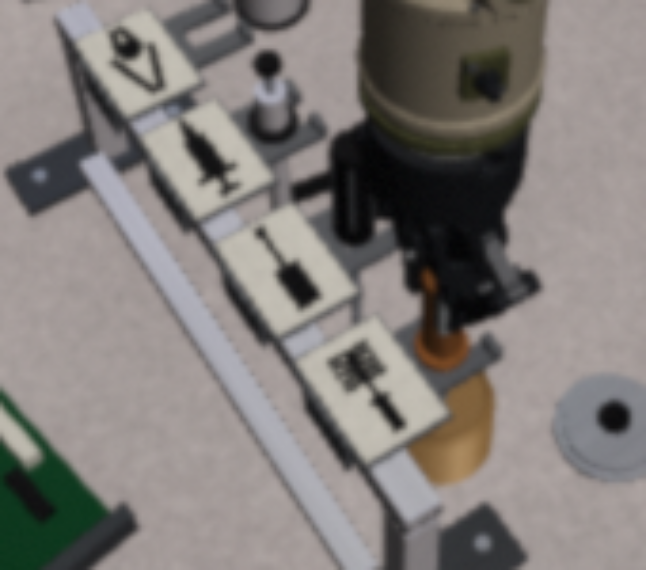

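carry_out([
  [0, 0, -0.05, 0, 1.8],
  [0, 0, -0.05, 0, 2.4],
  [0, 0, -0.05, 0, 2.8],
  [0, 0, -0.05, 0, 3.4],
  [0, 0, -0.05, 0, 4.4],
], force=20)

```text
time_s: 11.55
tool_pos: [587.1, 94.5, 201.4]
orientation: [-0.0, 0.736, 0.677, -0.0]
ft_force: [0.3, 0.1, -0.4]
width: 44.5
```

carry_out([
  [0, 0, 0, 0, 4.8],
  [0, 0, 0, 0, 4.8],
  [0, 0, 0, 0, 4.8],
])

```text
time_s: 11.85
tool_pos: [587.1, 94.5, 201.6]
orientation: [0.0, 0.736, 0.676, -0.0]
ft_force: [0.4, -0.1, -0.1]
width: 48.1
```

```bash
python3 - <<'E'
from h import *
s=readout.get_state()['tool_pos']
p,W=chk(s[:2]); tool(s)
E
```

```text
100 48 [579.6 104.7 101.8]
150 10 [596.3  93.5 159.4]
160 134 [592.8  98.5 164. ]
170 21 [591.5  99.  175.4]
180 16 [591.8  98.3 184.1]
190 20 [592.7  98.1 195.6]
200 14 [592.5  98.8 205.8]
210 19 [592.9  97.7 214.9]
220 17 [592.7  97.7 224.4]
230 23 [592.9  97.2 235.6]
240 20 [590.8  93.2 241.5]
rim 280 (array([478.0108154 , 251.53151677]), np.float64(36.226754797756094)) 100.6
pos [587.1  94.5 201.6] x [ 0.085  0.996 -0.   ] y [ 0.996 -0.085  0.   ] z [ 0. -0. -1.] w 47.8 F [ 0.3 -0.5  0.4] t 11.9 q7 1.23
shift cm [ 0. -0.  0.] yaw None
```

Upright and hanging. Retreat straight up, then back a little for a clear view.

carry_out([
  [0, 0, -1.5, 0, 4.8],
  [0, 0, -4.0, 0, 4.8],
  [0, 0, -7.0, 0, 4.8],
  [0, 0, -10.0, 0, 4.8],
  [0, 0, -12.0, 0, 4.8],
])

```text
time_s: 12.4
tool_pos: [587.5, 94.6, 323.8]
orientation: [0.001, 0.736, 0.676, 0.001]
ft_force: [-0.3, 0.4, 0.7]
width: 48.1
```

carry_out([
  [0, -3.0, 0, 0, 4.8],
  [0, -6.0, 0, 0, 4.8],
  [0, -9.0, 0, 0, 4.8],
  [0, -9.0, 0, 0, 4.8],
  [0, -9.0, 0, 0, 4.8],
])

```text
time_s: 12.9
tool_pos: [497.5, 102.2, 322.1]
orientation: [0.0, 0.736, 0.677, 0.001]
ft_force: [1.6, -1.1, 0.5]
width: 48.3
```

```bash
python3 - <<'E'
from h import *
p,W=chk([585,94.5]); tool([0,0,0])
cv2.imwrite('pics/s7.png',cv2.resize(p[100:400,100:480,::-1],None,fx=1.9,fy=1.9))
E
```

```text
100 50 [577.7 104.  101.9]
150 13 [594.2 102.1 159.4]
160 134 [590.   98.7 164.3]
170 22 [589.2 101.  175.2]
180 28 [588.5 101.4 185.6]
190 25 [589.3 100.2 195.3]
200 29 [588.5 100.7 205.6]
210 27 [589.1 100.3 215.2]
220 30 [589.3 100.3 225.3]
230 38 [588.7  98.8 235.4]
240 79 [583.6  95.2 241.4]
rim 288 (array([478.05951432, 251.59646939]), np.float64(36.183644262347414)) 100.5
pos [498.1 102.2 322. ] x [0.085 0.996 0.   ] y [ 0.996 -0.085  0.001] z [ 0.001  0.    -1.   ] w 47.9 F [ 0.2 -0.3  0.3] t 12.95 q7 1.17
shift cm [-14.4  -48.81  32.14] yaw None
```

View pics/s7.png

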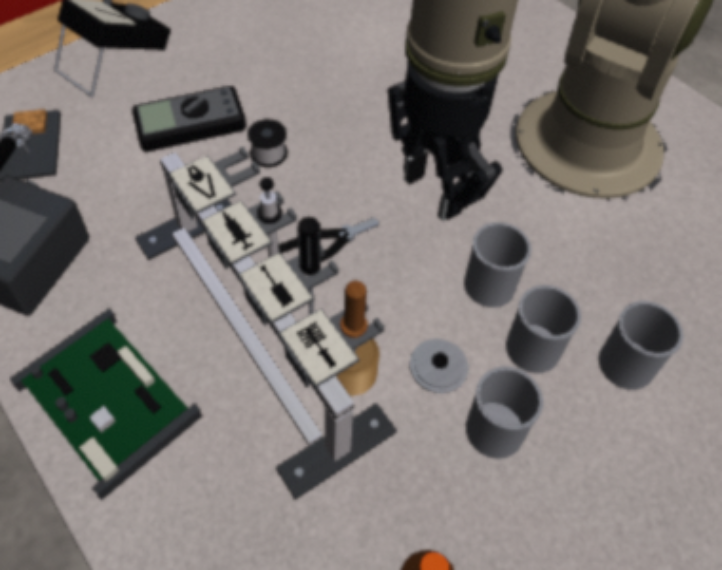

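The brush hangs upright at (583.6, 95.2), top at 241 mm, in the fork with the brush label. Everything else is where it was, and the gripper is clear.

```bash
python3 -c "
from workcell import robot; print(robot.job_done())"
```

```text
the job is handed in; nothing more can be done
None
```

I scrubbed the pot twice and hung the brush by its collar in the fork with the brush label. I handed the job in at about 13 s.

**Strokes:** Each stroke drew the brush up about 50 mm. On the first, the bristle tops measured about 17 mm above the rim with the foot still in the pot. I did not measure the second with the camera, but the arm rose to the same height. Each stroke ended on the pot floor, with 8–10 N of contact. I read "bristles come to the rim" as the top edge of the bristles reaching it.

**Hanging:** I opened the gripper only after the collar was resting on the fork, which showed as 10 N of upward force. The brush had tilted about 4° in the grip and straightened when released.

**Last checks:**
- **Brush:** It hangs upright at (584, 95), within about 1 mm of the seat I estimated. Its top measured about 241 mm, against 240 mm expected.
- **Pot:** It stands upright and moved less than 1 mm.
- **Other things:** In the last picture the tools, lid and other pots look undisturbed. The bottle is only partly in view.
- **Robot:** The gripper is clear of everything. The largest wrist force I read was about 10 N.

No check failed.

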